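# Sort the glue syringes by their plungers

### The arm

A 6-joint arm with a two-finger parallel gripper is mounted at the origin on the work surface. World frame = base frame: x ahead of the robot, y to its left, z up, the work surface at z = 0. Lengths are in m, angles in rad, forces in N, time in s.
With the tool pointing down it reaches from about 0.3 to 0.775 m from the base axis. Payload 14.6 kg.
Tool frame: the origin (TCP) lies at the very end of the fingers, on their centre line; the grasp point (between the pads) lies behind it (env.grip_point_offset is the z of the grasp point in the tool frame, in m); z points along the fingers, y is the line along which they close (so a half turn about z gives the same grasp; the last joint's range is limited). The gripper opens to 85 mm and grips with 20 to 120 N. Pads are 22 mm wide; open, the fingers measure 114 mm over their backs; the gripper's body (76 mm by 85 mm) begins 54 mm behind the grasp point. The pads swing forward as they close: fully open they stand 13 mm farther back than shut.
Start: joints at [1.134, 0.3, 1.521, -0, 1.321, -0.067], TCP at [0.199, 0.513, 0.231] pointing down, gripper open.
Joint ranges: [-3.03, 3.03], [-0.79, 2.21], [0.23, 2.52], [-1.04, 4.18], [0, 3.07], [-2.55, 2.55]. Speed limits (rad/s): [2.22, 2.22, 2.57, 3.14, 3.14, 3.14].

### API

Orientations are given as [roll, pitch, yaw] about the fixed x, y, z axes, in that order (R = Rz(yaw) Ry(pitch) Rx(roll)).
In Python, from cell import env, vision gives the robot as it stands.
- The arm moves only by the shell command python3 -m inch 'ROWS' [FORCE]. ROWS is a JSON object of lists of equal length, an entry for each row: "twist": the turn, a rotation vector about the tool's x, y, z as a fraction of full scale, a list of three; "slide": the shift along the tool's x, y, z as a fraction of full scale, a list of three; "gripper": the closure, from -1 (fully open) to 1 (shut), so that 0 is half open. A call has 1 to 12 rows; each row shifts and turns the commanded pose from where the row before left it, along the tool's axes as they then stand; what a row does not reach is not made up. Full scale, the value 1, is 100 mm for a shift and 4 degrees for a turn. A row lasts 1/10 s, in which the tool goes at most 50 mm and 8.59 degrees, less where a joint would pass 70% of its speed; a pose out of reach is approached as far as the arm can. A call with a number of a shift or a turn outside -1 to 1 is refused whole. A call with a gripper value outside its range is refused whole. The fingers move at their own pace and stop on an object; FORCE is the grip in N (left out, the last holds). Time passes only in rows, so rows that do not move let the fingers close. It gives the time, the measured TCP pose, the force, the opening and the grip force at its end, in the units of the state.
- env.sense(): the state, without advancing time (a new reading comes with each control period).
- vision.get_image(name): name is "scene" or "side" or "wrist"; returns a dict with "color" (400x640x3 uint8, red, green, blue), "range_z" (400x640 float32, m along the optical axis (not along the pixel's ray), 0 where there is no reading), "K" (3x3 intrinsics, pixels), "k1" (the pictures are not rectified: a ray, as slopes to the right and down, at radius r is drawn at 1 + k1 r^2 times it, then the intrinsics apply), "R" (3x3) and "t" (3): a world point X has camera coordinates R X + t. Camera axes: x right, y down, z forward; pixel columns grow to the right and rows downward; lengths in m; the calibration is good to about 2 mm. A picture is of the moment at which its call begins.
- env.finish_job(): hands the job in; it is judged then, once.
The state is a dict: "clock": time; "q": joint angles; "qvel": joint speeds; "effort": joint torques, N m; "tcp_pos": TCP position; "tcp_rot": TCP orientation; "force": force on the tool from outside, world axes, zero at the start; "ft_torque": the same for the moment, N m; "width": finger opening in m; "finger_force": force on a finger pad.
Only numpy, scipy, OpenCV 4.12 (cv2) and the standard library are available. Lean on these libraries where they do the work, as an engineer would, in place of code of your own. Each camera call takes 0.05 s, during which the arm holds its last target. There are 200 camera calls.

### The job

Sort the five glue syringes by their plungers: every charged one (plunger drawn out) belongs in a groove of the sloping caddy, tip downhill with its finger flange behind the board's upper edge, and every spent one (plunger pushed home) lies in the grey tray. Leave the charged ones that are already in the caddy and the other things on the bench as they are, and neither push nor pull any plunger.

Things in the scene. Friction and masses are not known exactly. Their poses are not given: they have to be found in the camera images.
- syringe1_center (a point): one of five alike glue syringes: white barrel, blue plunger, orange tip cap, 50 to 85 g. Point: on the axis, mid-barrel; x along the axis towards the plunger, z up from the surface it lies on. Barrel: diameter 24, x = -45 to +45 (grip there). Tip ends at x = -67. Finger flange at x = +45 to +47.5, 42 wide (y), 24 high (z): lying on a level surface the axis is 12 above it.
- syringe1_plunger (a joint): how far this syringe's plunger is drawn out. 0 to 5 mm: pushed home, a spent syringe. 36 to 60 mm: drawn out, a charged one. Stop at 66 mm. Its thumb disc (diameter 23) ends at x = 56 mm + this value. About 4 N of friction; it stays where it is left. Read it to tell which syringes are charged.
- syringe2_center (a point): another syringe, alike in every way; same point and axes
- syringe2_plunger (a joint): how far this syringe's plunger is drawn out, as for syringe1
- syringe3_center (a point): another syringe, alike in every way; same point and axes
- syringe3_plunger (a joint): how far this syringe's plunger is drawn out, as for syringe1
- syringe4_center (a point): another syringe, alike in every way; same point and axes
- syringe4_plunger (a joint): how far this syringe's plunger is drawn out, as for syringe1
- syringe5_center (a point): another syringe, alike in every way; same point and axes
- syringe5_plunger (a joint): how far this syringe's plunger is drawn out, as for syringe1
- caddy: fixed plywood caddy, 384 wide (y), 170 deep; origin: centre of its underside; its open front is its -x side. Side cheeks with posts rising to 277. A round handle, 28 thick, joins them across y, above the grooves: axis 12 further in +x, 165 above the groove points: no room for a gripper upright over a groove; it must lean out to the front. Lifted over 95 along a groove's z, a drawn plunger meets the handle.
- groove0 (a point): one of three parallel grooves, 64 apart, on the caddy's sloping board. Point: where mid-barrel (its axis) lies in a seated syringe. x uphill along the groove (where the plunger points), y across, z square to the board, leaning 35 degrees from vertical to the caddy's open front. Groove floor 12 under the point, 20.6 wide, 5 deep (wood beside it 7 under), from x = -35 to +45.
- groove1 (a point): another groove, as groove0. Every groove ends uphill at the board's upper edge; the finger flange of a seated syringe hangs just behind that edge, which keeps it from sliding down, and its tip overhangs the lower end
- groove2 (a point): another groove, as groove0
- tray_in (a point): middle of the inner floor (4 over the bench) of the grey open plastic tray for spent syringes: inside 242 along its x by 192 along its y, walls 4 thick, rim 36 above this point; fixed to the bench
- glue_bottle: bystander: white glue bottle with an orange cap, upright, diameter 64, 165 high; origin at the centre of its base
- tape_roll: bystander: yellow roll of tape lying flat, 96 across, 24 high; origin at the centre of its underside
- sanding_block: bystander: cork sanding block lying flat, 42 x 70 x 28 (long side along its y); origin at the centre of its underside
- screwdriver: bystander: red-handled screwdriver lying flat, 200 long; origin at the middle of its length, on the bench
- bridge_blank: bystander: dark wooden bar lying flat, 30 x 180 x 12 (long side along its y); origin at the centre of its underside
- cam_clamp: bystander: wooden cam clamp lying flat: aluminium bar 300 long along its x, two wooden jaws 105 long on the -y side, 26 high; origin under the middle of the bar
Mind the look-alikes: they are no part of the job. Leave any yellow look-alike of the part that bears syringe2_center alone.

How it is judged:
By the outcome, as a careful person would: the job done as asked, in the order asked, and still so for the second after the job is handed in, with the robot touching nothing.
It also fails if it takes over 72 s, if anything falls off the work surface, if the arm or the gripper's body presses on something with over 40 N, if the wrist force passes 120 N, or if a joint passes its speed limit or range.

## Working session

There is one attempt and no reset: what is moved stays moved. The work goes in short steps, Python scripts to look and compute and a shell command to move; the robot and the scene stay as the last step left them, time stands still between calls to the robot, and variables do not carry over. Pictures are saved under pics/ and viewed, at most 10 in all, crops included, and the job is handed in when it is done.

```bash
mkdir -p pics; ls
cat > h.py <<'E'
import numpy as np, cv2
from cell import env, vision
from scipy.spatial.transform import Rotation as Ro
def grab(n):
    im=vision.get_image(n); np.savez('pics/'+n+'.npz',**im); return im
def cloud(im):
    K,k1=im['K'],float(im['k1']); z=im['range_z']
    v,u=np.mgrid[0:z.shape[0],0:z.shape[1]]
    x=(u-K[0,2])/K[0,0]; y=(v-K[1,2])/K[1,1]
    a,b=x.copy(),y.copy()
    for _ in range(8):
        f=1+k1*(a*a+b*b); a=x/f; b=y/f
    P=np.stack([a*z,b*z,z],-1)
    return (P-im['t'])@im['R']
def save(im,name,crop=None,s=1):
    c=im['color'][:,:,::-1]
    if crop: u0,u1,v0,v1=crop; c=c[v0:v1,u0:u1]
    cv2.imwrite('pics/'+name,cv2.resize(c,None,fx=s,fy=s,interpolation=cv2.INTER_CUBIC))
E
python3 - <<'E'
from h import *
for n in ['scene','side']:
    im=grab(n); save(im,n+'1.png',None,1.25)
    print(n,-im['R'].T@im['t'],im['R'][2])
print(env.grip_point_offset,env.sense())
E
```

```text
pics
scene [0.80032727 1.13033612 1.55168518] [-0.11844237 -0.61420345 -0.78020864]
side [0.32231077 0.83517292 1.03141091] [ 0.19280471 -0.64889835 -0.73604163]
-0.0187 {'clock': 0.1, 'q': array([ 1.13442404e+00,  3.00440832e-01,  1.52149841e+00,  8.48115375e-07,
        1.32068140e+00, -6.65630441e-02]), 'qvel': array([-0.00011631, -0.00126005, -0.00137614,  0.00121233,  0.00019882,
        0.0002218 ]), 'effort': array([ 2.03562104e-04, -5.44374990e+01, -3.62369049e+01, -6.46306808e-05,
        3.01904365e-03, -1.12935180e-05]), 'tcp_pos': array([0.19869108, 0.51264596, 0.23077289]), 'tcp_rot': array([-3.14056699e+00, -6.91953870e-05,  2.77178316e+00]), 'force': array([ 0.63662433,  1.07403052, -0.50122128]), 'ft_torque': array([-0.02734805, -0.04091337,  0.01808481]), 'finger_force': 0.0, 'width': 0.08585191457472494}
```

View pics/scene1.png

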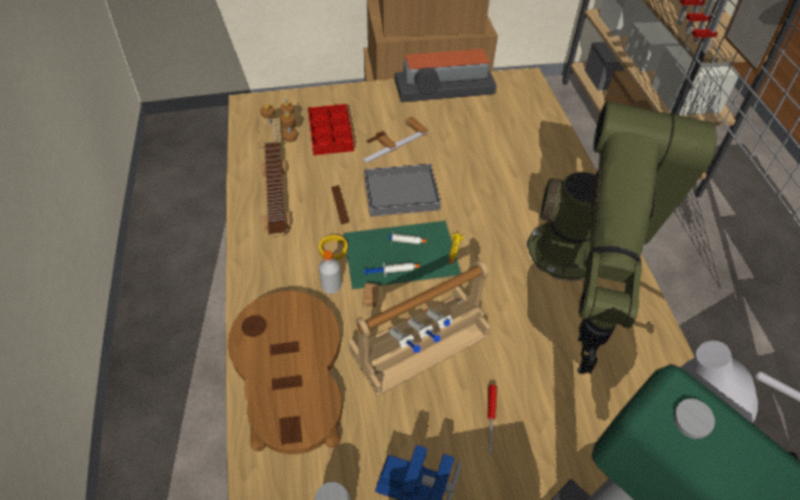

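View pics/side1.png

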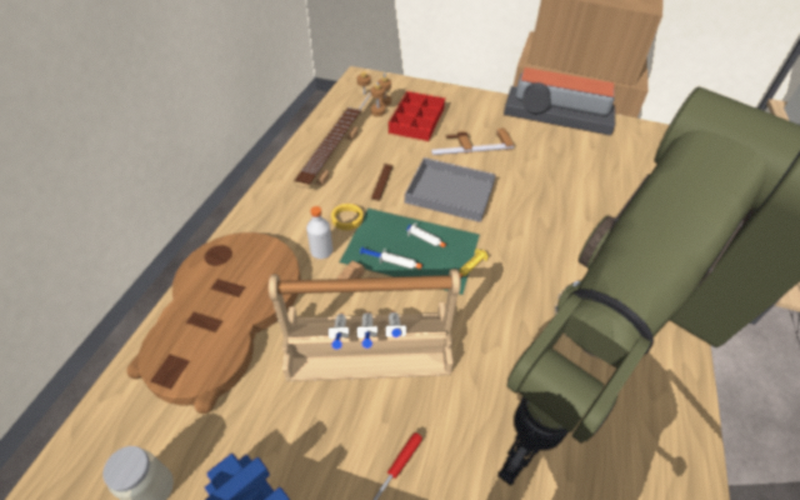

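Scene view: mat at (405,255) carries one spent syringe (405,240) and one charged (395,269). A yellow look-alike lies at (456,247). The caddy holds three, and the right one (440,322) looks spent. I'll confirm with a crop and geometry.

Run:
```python
from h import *
im=dict(np.load('pics/side.npz')); P=cloud(im)
save(im,'crop1.png',(210,400,165,310),4)
sc=dict(np.load('pics/scene.npz')); Q=cloud(sc)
for nm,I,X in (('scene',sc,Q),('side',im,P)):
    c=I['color'].astype(int); hsv=cv2.cvtColor(I['color'],cv2.COLOR_RGB2HSV)
    z=X[...,2]
    ok=(I['range_z']>0)&(z>-.02)&(z<.35)&(X[...,0]>0.1)&(X[...,0]<0.9)&(abs(X[...,1])<.5)
    M={'white':(hsv[...,1]<45)&(hsv[...,2]>150),'blue':(hsv[...,0]>100)&(hsv[...,0]<130)&(hsv[...,1]>130),'orange':(hsv[...,0]<12)&(hsv[...,1]>150)&(hsv[...,2]>150),'yellow':(hsv[...,0]>20)&(hsv[...,0]<32)&(hsv[...,1]>170)&(hsv[...,2]>120),'grey':(hsv[...,1]<40)&(hsv[...,2]<130)&(hsv[...,2]>60)}
    for k,m in M.items():
        n,l,s,ce=cv2.connectedComponentsWithStats((m&ok).astype(np.uint8))
        for i in range(1,n):
            if s[i,4]<8: continue
            p=X[l==i]; md=np.median(p,0); w,V=np.linalg.eigh(np.cov((p-p.mean(0)).T)); 
            t=(p-md)@V[:,2]
            print(nm,k,s[i,4],ce[i].round(),md.round(3),'ax',V[:,2].round(2),'len',np.ptp(t).round(3),'zmax',p[:,2].max().round(3))
```

```text
scene white 113 [325. 191.] [ 0.524 -0.114  0.019] ax [-0.96  0.28 -0.03] len 0.094 zmax 0.032
scene white 231 [263. 220.] [0.797 0.048 0.101] ax [-0.08 -0.14  0.99] len 0.147 zmax 0.147
scene white 119 [319. 214.] [0.57  0.001 0.018] ax [-1.    0.01 -0.01] len 0.094 zmax 0.028
scene white 56 [355. 257.] [0.495 0.279 0.111] ax [-0.65 -0.62 -0.45] len 0.076 zmax 0.128
scene white 52 [339. 265.] [0.554 0.3   0.114] ax [-0.78 -0.59 -0.2 ] len 0.063 zmax 0.124
scene white 56 [324. 272.] [0.611 0.322 0.113] ax [-0.69 -0.63 -0.35] len 0.063 zmax 0.125
scene blue 57 [298. 216.] [ 0.654 -0.006  0.01 ] ax [-1.    0.02 -0.02] len 0.06 zmax 0.027
scene blue 12 [357. 258.] [0.485 0.287 0.121] ax [0.49 0.29 0.82] len 0.018 zmax 0.131
scene blue 29 [347. 269.] [0.534 0.344 0.143] ax [-0.28  0.76  0.58] len 0.057 zmax 0.156
scene blue 29 [332. 278.] [0.593 0.369 0.144] ax [-0.28  0.77  0.57] len 0.054 zmax 0.159
scene orange 40 [395. 315.] [0.385 0.481 0.025] ax [-0.37 -0.93 -0.05] len 0.039 zmax 0.033
scene yellow 107 [364. 194.] [ 0.365 -0.073  0.02 ] ax [-0.38 -0.92 -0.13] len 0.123 zmax 0.033
s
[... 1479 characters left out ...]
.] [ 0.656 -0.006  0.012] ax [-1.    0.03 -0.01] len 0.057 zmax 0.022
side blue 27 [317. 266.] [0.483 0.286 0.117] ax [ 0.68  0.58 -0.44] len 0.016 zmax 0.126
side blue 42 [269. 274.] [0.589 0.37  0.145] ax [-0.28  0.78  0.56] len 0.06 zmax 0.153
side blue 42 [293. 273.] [0.53  0.346 0.145] ax [-0.29  0.8   0.53] len 0.053 zmax 0.155
side orange 36 [252. 169.] [0.788 0.029 0.163] ax [-0.13  0.96 -0.24] len 0.024 zmax 0.166
side orange 158 [329. 355.] [0.384 0.477 0.023] ax [-0.35 -0.94 -0.03] len 0.061 zmax 0.027
side grey 871 [357. 151.] [ 0.514 -0.341  0.018] ax [ 0.39 -0.92 -0.04] len 0.288 zmax 0.044
side grey 33 [264. 193.] [0.762 0.02  0.04 ] ax [-0.22  0.51  0.83] len 0.114 zmax 0.083
```

View pics/crop1.png

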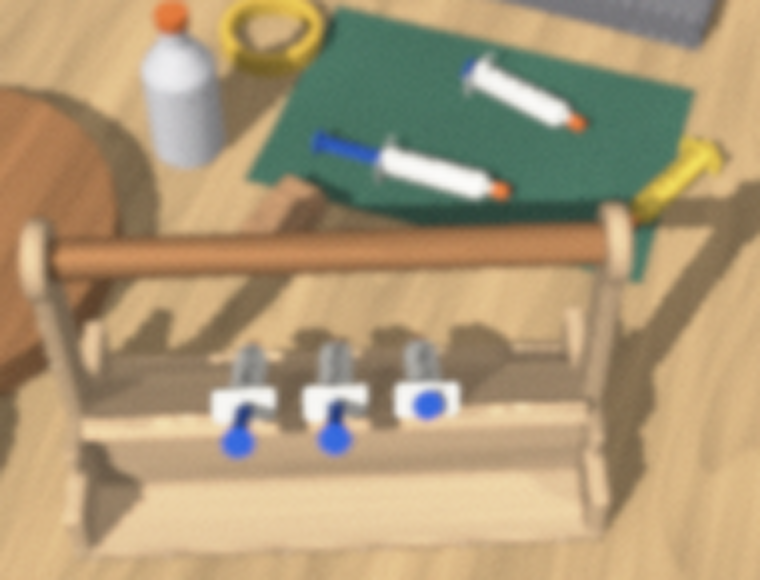

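Confirmed in the crop: the right caddy syringe (427,400) is spent and the other two are charged. On the mat, (520,95) is spent and (430,170) is charged. The yellow one at (680,185) is the look-alike and stays where it is. Next I'll fit exact poses.

Run:
```python
from h import *
I={n:dict(np.load(f'pics/{n}.npz')) for n in('scene','side')}
yaw=np.deg2rad(110.4); G=Ro.from_euler('z',yaw).as_matrix()@Ro.from_euler('y',-35,degrees=True).as_matrix()
print(G.round(3).tolist())
for n,im in I.items():
    X=cloud(im); hsv=cv2.cvtColor(im['color'],cv2.COLOR_RGB2HSV); ok=im['range_z']>0
    # tray
    d=X-np.array([.5,-.36,0]); m=ok&(abs(d[...,0])<.18)&(abs(d[...,1])<.15)&(hsv[...,1]<50)
    rim=X[m&(X[...,2]>.028)&(X[...,2]<.06)]; 
    print(n,'tray',cv2.minAreaRect(rim[:,:2].astype(np.float32)),'floor z',np.median(X[m&(X[...,2]<.015)][:,2]),'rim',np.percentile(rim[:,2],[50,90]))
    # mat syringes
    for c in ([.524,-.115],[.57,0]):
        m=ok&(np.hypot(X[...,0]-c[0],X[...,1]-c[1])<.07)&(X[...,2]>.009)&(hsv[...,1]<60)&(hsv[...,2]>120)
        p=X[m]; a=cv2.minAreaRect(p[:,:2].astype(np.float32)); w,V=np.linalg.eigh(np.cov(p[:,:2].T)); v=V[:,1]*np.sign(V[0,1]); t=(p[:,:2]-c)@v
        s=np.array([-v[1],v[0]]); mid=abs(t)<.03
        print(n,'mat',m.sum(),a,'yaw',np.degrees(np.arctan2(v[1],v[0])).round(1),'t',np.percentile(t,[1,99]).round(4),'side',np.percentile(((p[:,:2]-c)@s)[mid],[2,50,98]).round(4),'ztop',np.percentile(p[:,2],[50,90,97]).round(4))
    mm=ok&(abs(X[...,0]-.42)<.04)&(abs(X[...,1]+.02)<.04)&(hsv[...,0]>60)&(hsv[...,0]<95); print('mat z',np.median(X[mm][:,2]) if mm.any() else None)
    # caddy spent
    o=np.array([.5,.25,.1])
    g=(X-o)@G
    for yc in (0,-.0625,-.125):
        m=ok&(abs(g[...,1]-yc)<.03)&(g[...,2]>-.03)&(g[...,2]<.05)&(g[...,0]>-.1)&(g[...,0]<.14)
        wh=m&(hsv[...,1]<60)&(hsv[...,2]>60); bl=m&(hsv[...,0]>100)&(hsv[...,0]<130)&(hsv[...,1]>130)
        p=g[wh]; b=g[bl]
        print(n,yc,'white x',np.percentile(p[:,0],[2,25,50,75,90,98]).round(4),'y',np.percentile(p[:,1],[2,50,98]).round(4),'z by x',[(round(x,2),np.percentile(p[abs(p[:,0]-x)<.01][:,2],[50,90]).round(4).tolist()) for x in (-.03,-.01,.01,.03) if (abs(p[:,0]-x)<.01).sum()>3],'blue med',np.median(b,0).round(4),'xmax',np.percentile(b[:,0],97).round(4))
```

```text
[[-0.286, -0.937, 0.2], [0.768, -0.349, -0.538], [0.574, 0.0, 0.819]]
scene tray ((0.5013182163238525, -0.34513187408447266), (0.21781764924526215, 0.2471688836812973), 88.11885070800781) floor z 0.0031662463244892672 rim [0.03400029 0.04192219]
scene mat 116 ((0.524878978729248, -0.1186211109161377), (0.030205875635147095, 0.09678254276514053), 79.7212142944336) yaw -15.7 t [-0.0469  0.0496] side [-0.0149 -0.0002  0.0102] ztop [0.019  0.0257 0.0287]
scene mat 127 ((0.5691006183624268, -0.0030375886708498), (0.0982656180858612, 0.03211938217282295), 3.9046719074249268) yaw -0.4 t [-0.0471  0.047 ] side [-0.0153  0.0005  0.0105] ztop [0.0184 0.0247 0.0265]
mat z -0.0004732352639134908
scene 0 white x [-0.0543 -0.0202  0.0038  0.0321  0.037   0.0445] y [-0.0187 -0.0037  0.0231] z by x [(-0.03, [-0.0016, 0.0015]), (-0.01, [-0.0024, 0.0022]), (0.01, [-0.0018, 0.0005]), (0.03, [-0.0049, 0.0028])] blue med [ 0.0443  0.0009 -0.006 ] xmax 0.0519
scene -0.0625 white x [-0.0558 -0.0192  0.012   0.0329  0.0359  0.0912] y [-0.0835 -0.0658 -0.039 ] z by x [(-0.03, [-0.002, 0.0019]), (-0.01, [-0.0
[... 1074 characters left out ...]
 0.0004  0.0276] z by x [(-0.03, [-0.0015, 0.002]), (-0.01, [-0.0019, 0.0024]), (0.01, [-0.0001, 0.0029]), (0.03, [-0.0094, 0.0018])] blue med [ 0.0423  0.0043 -0.0082] xmax 0.046
side -0.0625 white x [-0.0541 -0.0137  0.0279  0.0322  0.0343  0.0663] y [-0.0854 -0.0623 -0.0371] z by x [(-0.03, [-0.0015, 0.0027]), (-0.01, [-0.0027, 0.0026]), (0.01, [0.0, 0.002]), (0.03, [-0.0083, 0.001])] blue med [ 0.0925 -0.0611 -0.0086] xmax 0.0962
side -0.125 white x [-0.0512 -0.0101  0.0293  0.0329  0.0352  0.0911] y [-0.15   -0.1252 -0.1038] z by x [(-0.03, [-0.0005, 0.0025]), (-0.01, [-0.0027, 0.0017]), (0.01, [-0.0009, 0.0021]), (0.03, [-0.0087, 0.0013])] blue med [ 0.0934 -0.1245 -0.0088] xmax 0.0969
```

```bash
cat >> h.py <<'E'
D=np.diag([1.,-1,-1])
GR=Ro.from_euler('z',110.4,degrees=True).as_matrix()@Ro.from_euler('y',-35,degrees=True).as_matrix()
GP=np.array([.5002,.2437,.0842])
def gpose(x,y,z,lean=0): return GP+GR@np.array([x,y,z])/1000, GR@D
def down(x,y,z,yaw): return np.array([x,y,z]), Ro.from_euler('z',yaw,degrees=True).as_matrix()@D
def plan(p,R,first='turn'):
    s=env.sense(); R0=Ro.from_euler('xyz',s['tcp_rot']).as_matrix()
    rv=Ro.from_matrix(R0.T@R).as_rotvec(degrees=True)
    n=int(np.ceil(abs(rv).max()/4-1e-6)) or 1
    d=p-s['tcp_pos']
    print('turn',n,'rows of',(rv/4/n).round(3),'| slide mm after turn',(R.T@d*1000).round(1),'or before turn',(R0.T@d*1000).round(1))
    print('clock',round(s['clock'],2),'tcp',s['tcp_pos'].round(4),'w',s['width'].round(4),'F',s['force'].round(1),'q',s['q'].round(2))
E
python3 -m inch '{"twist":[[0,0,0],[0,0,0],[0,0,0],[0,0,0],[0,0,0]],"slide":[[0,0,-0.5],[0,0,-0.5],[0,0,-0.5],[0,0,-0.5],[0,0,-0.2]],"gripper":[-0.2,-0.2,-0.2,-0.2,-0.2]}' 40
python3 - <<'E'
from h import *
plan(*gpose(-20,0,200)); plan(*gpose(0,0,140))
E
```

```text
clock: 0.6
tcp_pos: [0.1987, 0.5126, 0.4561]
tcp_rot: [3.136, 0.0, 2.772]
force: [0.1, 0.5, -0.1]
width: 0.0512
finger_force: 0.0
turn 12 rows of [-0.301  0.682  0.978] | slide mm after turn [-525.9  188.9 -100.2] or before turn [-465.3 -241.2  218.3]Traceback (most recent call last):
  File "<stdin>", line 2, in <module>
  File "h.py", line 30, in plan
    print('clock',round(s['clock'],2),'tcp',s['tcp_pos'].round(4),'w',s['width'].round(4),'F',s['force'].round(1),'q',s['q'].round(2))
                                                                      ^^^^^^^^^^^^^^^^
AttributeError: 'float' object has no attribute 'round'
```

```bash
sed -i "s/s\['width'\].round(4)/round(float(s['width']),4)/" h.py
python3 -m inch '{"twist":[[0,0,0],[0,0,0],[0,0,0],[0,0,0],[0,0,0],[0,0,0],[0,0,0],[0,0,0],[0,0,0],[0,0,0],[0,0,0],[0,0,0]],"slide":[[-0.39,-0.2,0],[-0.39,-0.2,0],[-0.39,-0.2,0],[-0.39,-0.2,0],[-0.39,-0.2,0],[-0.39,-0.2,0],[-0.39,-0.2,0],[-0.39,-0.2,0],[-0.39,-0.2,0],[-0.39,-0.2,0],[-0.39,-0.2,0],[-0.39,-0.2,0]],"gripper":[-0.2,-0.2,-0.2,-0.2,-0.2,-0.2,-0.2,-0.2,-0.2,-0.2,-0.2,-0.2]}'
python3 -m inch '{"twist":[[-0.3,0.68,0.98],[-0.3,0.68,0.98],[-0.3,0.68,0.98],[-0.3,0.68,0.98],[-0.3,0.68,0.98],[-0.3,0.68,0.98],[-0.3,0.68,0.98],[-0.3,0.68,0.98],[-0.3,0.68,0.98],[-0.3,0.68,0.98],[-0.3,0.68,0.98],[-0.3,0.68,0.98]],"slide":[[0,0,0],[0,0,0],[0,0,0],[0,0,0],[0,0,0],[0,0,0],[0,0,0],[0,0,0],[0,0,0],[0,0,0],[0,0,0],[0,0,0]],"gripper":[-0.2,-0.2,-0.2,-0.2,-0.2,-0.2,-0.2,-0.2,-0.2,-0.2,-0.2,-0.2]}'
python3 - <<'E'
from h import *
plan(*gpose(0,0,200)); plan(*gpose(0,0,100))
E
```

```text
clock: 1.8
tcp_pos: [0.5493, 0.1183, 0.451]
tcp_rot: [-3.141, -0.0, 2.772]
force: [0.5, 0.7, 0.3]
width: 0.051
finger_force: 0.0
clock: 3.0
tcp_pos: [0.5485, 0.1198, 0.4509]
tcp_rot: [-3.134, -0.607, 1.918]
force: [-0.3, 1.2, -0.5]
width: 0.0513
finger_force: 0.0
turn 1 rows of [-0.044  0.056 -0.101] | slide mm after turn [-101.4   -2.1  176.6] or before turn [-100.7   -0.9  177. ]
clock 3.0 tcp [0.5485 0.1198 0.4509] w 0.0513 F [-0.3  1.2 -0.5] q [-0.08  0.36  1.05  0.59  1.96 -0.26]
turn 1 rows of [-0.044  0.056 -0.101] | slide mm after turn [-101.4   -2.1  276.6] or before turn [-100.4   -0.6  277. ]
clock 3.0 tcp [0.5485 0.1198 0.4509] w 0.0513 F [-0.3  1.2 -0.5] q [-0.08  0.36  1.05  0.59  1.96 -0.26]
```

```bash
python3 -m inch '{"twist":[[-0.04,0.05,-0.1],[0,0,0],[0,0,0],[0,0,0],[0,0,0],[0,0,0],[0,0,0],[0,0,0],[0,0,0]],"slide":[[0,0,0],[-0.35,0,0],[-0.35,0,0],[-0.31,-0.02,0],[0,0,0.4],[0,0,0.4],[0,0,0.4],[0,0,0.4],[0,0,0.2]],"gripper":[-0.2,-0.2,-0.2,-0.2,-0.2,-0.2,-0.2,-0.2,-0.2]}'
python3 - <<'E'
from h import *
im=grab('wrist'); save(im,'w1.png',None,1)
plan(*gpose(0,0,-5))
X=(cloud(im)-GP)@GR*1000; hsv=cv2.cvtColor(im['color'],cv2.COLOR_RGB2HSV); ok=im['range_z']>0
m=ok&(hsv[...,1]<60)&(abs(X[...,1])<30)&(abs(X[...,0])<80)&(X[...,2]>-8)&(X[...,2]<25)&(hsv[...,2]>90)
p=X[m]; print(len(p),'x',np.percentile(p[:,0],[1,99]))
for x in (-30,-10,10,30,46):
    q=p[abs(p[:,0]-x)<(8 if x<40 else 3)]
    if len(q)>5: print(x,len(q),'y',np.percentile(q[:,1],[1,50,99]).round(1),'ytop',np.median(q[q[:,2]>np.percentile(q[:,2],85)][:,1]).round(1),'z',np.percentile(q[:,2],[50,97]).round(1))
E
```

```text
clock: 3.9
tcp_pos: [0.5383, 0.1395, 0.2432]
tcp_rot: [-3.141, -0.608, 1.934]
force: [0.7, -0.4, -0.3]
width: 0.0513
finger_force: 0.0
turn 1 rows of [-0.095  0.028  0.074] | slide mm after turn [ -0.2   0.9 197.1] or before turn [  0.2   2.2 197.1]
clock 3.95 tcp [0.5377 0.1403 0.2417] w 0.0515 F [-0.8  2.1 -2.8] q [-0.05  0.41  1.45  0.55  1.56 -0.5 ]
2434 x [-49.82888917  45.25507756]
-30 361 y [-11.1   0.2  11.9] ytop 1.1 z [12.3 15. ]
-10 367 y [-10.6   0.3  11.9] ytop 1.3 z [12.2 14.6]
10 422 y [-11.4   0.4  12.8] ytop 1.4 z [12.2 14.8]
30 420 y [-11.    1.5  13.1] ytop 1.5 z [12.1 14.7]
46 209 y [-18.7   1.5  20.9] ytop 7.4 z [13.2 15. ]
```

View pics/w1.png

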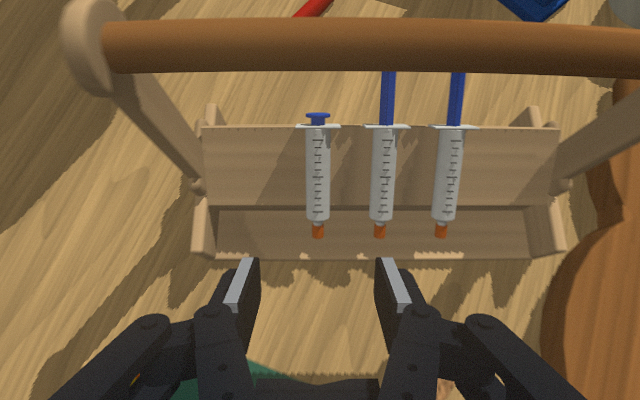

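Wrist view: the spent syringe is at (317,180), with the two charged ones beside it at (383,175) and (447,175). My estimate is good to about 1 mm, so I'll descend and grip.

```bash
sed -i 's/^GP=.*/GP=np.array([.5002,.2437,.0842])+GR@np.array([-1,.6,1.2])\/1000/' h.py
python3 -m inch '{"twist":[[-0.09,0.03,0.07],[0,0,0],[0,0,0],[0,0,0],[0,0,0],[0,0,0],[0,0,0]],"slide":[[-0.01,0,0],[0,0,0.4],[0,0,0.4],[0,0,0.4],[0,0,0.4],[0,0,0.2],[0,0,0.1]],"gripper":[-0.2,-0.2,-0.2,-0.2,-0.2,-0.2,-0.2]}'
python3 -m inch '{"twist":[[0,0,0],[0,0,0],[0,0,0]],"slide":[[0,0,0.03],[0,0,0.02],[0,0,0]],"gripper":[-0.2,-0.2,-0.2]}'
python3 - <<'E'
from h import *
plan(*gpose(0,0,-5))
E
```

```text
clock: 4.65
tcp_pos: [0.5035, 0.2399, 0.0893]
tcp_rot: [3.136, -0.61, 1.927]
force: [0.2, 0.9, 0.0]
width: 0.0512
finger_force: 0.0
clock: 4.95
tcp_pos: [0.503, 0.2419, 0.0864]
tcp_rot: [3.135, -0.61, 1.926]
force: [-0.0, 0.1, 0.6]
width: 0.051
finger_force: 0.0
turn 1 rows of [ 0.108  0.014 -0.013] | slide mm after turn [-0.1 -2.6  7.2] or before turn [-0.1 -2.7  7.1]
clock 4.95 tcp [0.503  0.2419 0.0864] w 0.051 F [-0.   0.1  0.6] q [ 0.13  0.55  1.65  0.65  1.18 -0.55]
```

```bash
python3 -m inch '{"twist":[[0.1,0,0],[0,0,0],[0,0,0],[0,0,0],[0,0,0],[0,0,0],[0,0,0],[0,0,0]],"slide":[[0,-0.025,0.04],[0,0,0.025],[0,0,0],[0,0,0],[0,0,0],[0,0,0],[0,0,0],[0,0,0]],"gripper":[-0.2,-0.2,1,1,1,1,1,1]}' 40
python3 - <<'E'
from h import *
plan(*gpose(0,0,-5))
E
```

```text
clock: 5.75
tcp_pos: [0.4987, 0.2449, 0.0803]
tcp_rot: [-3.14, -0.61, 1.925]
force: [0.6, -2.8, 4.9]
width: 0.0222
finger_force: 39.3
turn 1 rows of [-0.011  0.01  -0.021] | slide mm after turn [-0.1  0.3 -0.3] or before turn [-0.1  0.3 -0.3]
clock 5.75 tcp [0.4987 0.2449 0.0803] w 0.0222 F [ 0.6 -2.8  4.9] q [ 0.14  0.56  1.66  0.65  1.17 -0.55]
```

```bash
python3 -m inch '{"twist":[[0,0,0],[0,0,0],[0,0,0]],"slide":[[0,0,-0.1],[0,0,-0.1],[0,0,-0.1]],"gripper":[1,1,1]}' 40
python3 - <<'E'
from h import *
im=grab('wrist'); save(im,'w2.png',(160,480,100,400),2)
plan(*gpose(0,0,-5))
E
```

```text
clock: 6.05
tcp_pos: [0.5049, 0.2283, 0.1056]
tcp_rot: [-3.14, -0.61, 1.925]
force: [-0.5, -0.0, 0.4]
width: 0.0224
finger_force: 39.5
turn 1 rows of [ 0.016  0.019 -0.012] | slide mm after turn [-0.2 -0.3 32.1] or before turn [-0.1 -0.3 32.1]
clock 6.1 tcp [0.5058 0.2278 0.1069] w 0.0224 F [ 1.1 -1.4  1.1] q [ 0.11  0.52  1.64  0.63  1.23 -0.54]
```

View pics/w2.png

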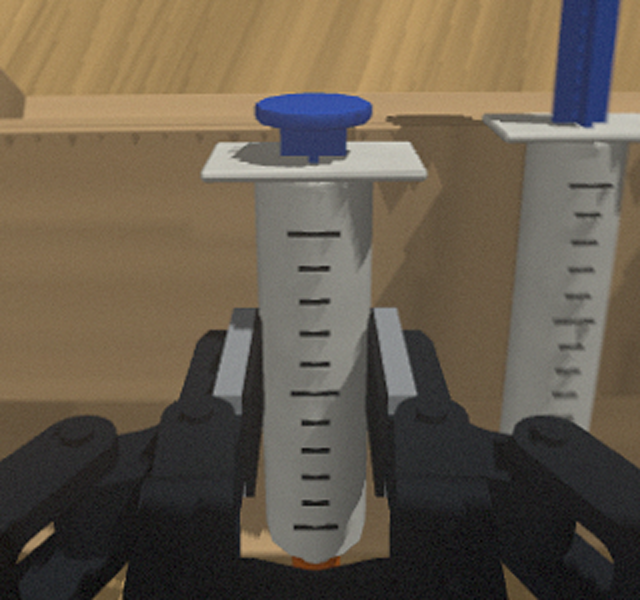

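Picked up squarely. Next, the tray.

```bash
python3 -m inch '{"twist":[[0,0,0],[0,0,0],[0,0,0],[0,0,0],[0,0,0],[0,0,0],[0,0,0],[0,0,0]],"slide":[[0,0,-0.3],[0,0,-0.4],[-0.2,0,-0.4],[-0.4,0,-0.3],[-0.4,0,-0.2],[-0.4,0,0],[-0.4,0,0],[-0.2,0,0]],"gripper":[1,1,1,1,1,1,1,1]}' 40
python3 - <<'E'
from h import *
plan(*down(.570,-.343,.113,88))
E
```

```text
clock: 6.9
tcp_pos: [0.5936, -0.0134, 0.1193]
tcp_rot: [-3.137, -0.611, 1.921]
force: [0.4, 0.2, -0.3]
width: 0.0221
finger_force: 39.6
turn 9 rows of [-0.194 -0.959  0.596] | slide mm after turn [-330.3  -12.1    6.3] or before turn [-250.5 -136.1 -167.2]
clock 6.9 tcp [ 0.5936 -0.0134  0.1193] w 0.0221 F [ 0.4  0.2 -0.3] q [-0.28  0.69  1.32  0.48  1.53 -0.75]
```

```bash
python3 -m inch '{"twist":[[-0.19,-0.96,0.6],[-0.19,-0.96,0.6],[-0.19,-0.96,0.6],[-0.19,-0.96,0.6],[-0.19,-0.96,0.6],[-0.19,-0.96,0.6],[-0.19,-0.96,0.6],[-0.19,-0.96,0.6],[-0.19,-0.96,0.6]],"slide":[[0,0,0],[0,0,0],[0,0,0],[0,0,0],[0,0,0],[0,0,0],[0,0,0],[0,0,0],[0,0,0]],"gripper":[1,1,1,1,1,1,1,1,1]}' 40
python3 -m inch '{"twist":[[0,0,0],[0,0,0],[0,0,0],[0,0,0],[0,0,0],[0,0,0],[0,0,0],[0,0,0],[0,0,0],[0,0,0],[0,0,0]],"slide":[[-0.33,-0.01,0],[-0.33,-0.01,0],[-0.33,-0.01,0],[-0.33,-0.01,0],[-0.33,-0.01,0],[-0.33,-0.01,0],[-0.33,-0.01,0],[-0.33,-0.01,0],[-0.33,-0.02,0],[-0.33,-0.02,0],[0,0,0]],"gripper":[1,1,1,1,1,1,1,1,1,1,1]}' 40
python3 - <<'E'
from h import *
plan(*down(.570,-.343,.013,88))
im=grab('wrist'); 
X=cloud(im); hsv=cv2.cvtColor(im['color'],cv2.COLOR_RGB2HSV); ok=im['range_z']>0
m=ok&(X[...,2]>.03)&(X[...,2]<.05)&(hsv[...,1]<60)&(abs(X[...,0]-.5)<.16)&(abs(X[...,1]+.345)<.14); p=X[m][:,:2].astype(np.float32); print(len(p),cv2.minAreaRect(p),np.percentile(p,[1,99],axis=0))
save(im,'w3.png')
E
```

```text
clock: 7.8
tcp_pos: [0.5937, -0.011, 0.1218]
tcp_rot: [3.141, 0.004, 1.535]
force: [0.3, -0.3, -0.6]
width: 0.0224
finger_force: 39.5
clock: 8.9
tcp_pos: [0.5692, -0.344, 0.1217]
tcp_rot: [-3.141, 0.002, 1.533]
force: [0.0, -0.2, -0.2]
width: 0.0222
finger_force: 39.5
turn 1 rows of [-0.013  0.029 -0.044] | slide mm after turn [  1.    0.8 108.7] or before turn [  1.2   0.9 108.7]
clock 8.9 tcp [ 0.5692 -0.344   0.1217] w 0.0222 F [ 0.  -0.2 -0.2] q [-0.6   0.65  1.27 -0.    1.22 -0.56]
9131 ((0.49997013807296753, -0.34865570068359375), (0.19955027103424072, 0.2503229081630707), 88.05923461914062) [[ 0.37502839 -0.44456394]
 [ 0.62655449 -0.24658407]]
```

View pics/w3.png

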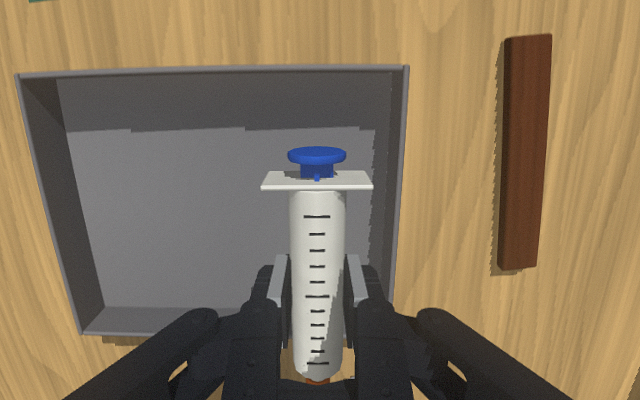

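The tray centre is (0.500, -0.349) and the syringe (316,270) hangs inside it at the right. Lowering and releasing.

```bash
python3 -m inch '{"twist":[[0,0,0],[0,0,0],[0,0,0],[0,0,0],[0,0,0],[0,0,0],[0,0,0],[0,0,0],[0,0,0],[0,0,0]],"slide":[[0,0,0.3],[0,0,0.3],[0,0,0.25],[0,0,0.12],[0,0,0.06],[0,0,0.04],[0,0,0.02],[0,0,0],[0,0,0],[0,0,0]],"gripper":[1,1,1,1,1,1,1,1,1,1]}' 40
python3 -m inch '{"twist":[[0,0,0],[0,0,0],[0,0,0],[0,0,0],[0,0,0],[0,0,0],[0,0,0],[0,0,0],[0,0,0],[0,0,0]],"slide":[[0,0,0],[0,0,0],[0,0,0],[0,0,-0.15],[0,0,-0.3],[0,0,-0.4],[0,0,-0.4],[0,0,-0.2],[0,0,0],[0,0,0]],"gripper":[0.2,0,-0.2,-0.2,-0.2,-0.2,-0.2,-0.2,-0.2,-0.2]}' 40
python3 - <<'E'
from h import *
plan(*down(.524,-.117,.107,-16.3))
E
```

```text
clock: 9.95
tcp_pos: [0.5705, -0.3404, 0.0132]
tcp_rot: [-3.141, 0.002, 1.537]
force: [0.6, 0.3, -1.1]
width: 0.0222
finger_force: 39.5
clock: 10.95
tcp_pos: [0.5704, -0.34, 0.1582]
tcp_rot: [-3.141, 0.002, 1.537]
force: [-0.0, -0.0, -0.7]
width: 0.0514
finger_force: 0.0
turn 27 rows of [0.001 0.001 0.966] | slide mm after turn [-107.1 -201.1   51.2] or before turn [221.4 -53.9  50.9]
clock 10.95 tcp [ 0.5704 -0.34    0.1582] w 0.0514 F [-0.  -0.  -0.7] q [-0.59  0.62  1.24 -0.    1.29 -0.56]
```

```bash
python3 -m inch '{"twist":[[0,0,0],[0,0,0],[0,0,0],[0,0,0],[0,0,0],[0,0,0.97],[0,0,0.97],[0,0,0.97],[0,0,0.97],[0,0,0.97],[0,0,0.97],[0,0,0.97]],"slide":[[0.44,-0.11,0],[0.44,-0.11,0],[0.44,-0.11,0],[0.44,-0.11,0],[0.44,-0.11,0],[0,0,0],[0,0,0],[0,0,0],[0,0,0],[0,0,0],[0,0,0],[0,0,0]],"gripper":[-0.2,-0.2,-0.2,-0.2,-0.2,-0.2,-0.2,-0.2,-0.2,-0.2,-0.2,-0.2]}' 40
python3 -m inch '{"twist":[[0,0,0.97],[0,0,0.97],[0,0,0.97],[0,0,0.97],[0,0,0.97],[0,0,0.97],[0,0,0.97],[0,0,0.97],[0,0,0.97],[0,0,0.97]],"slide":[[0,0,0],[0,0,0],[0,0,0],[0,0,0],[0,0,0],[0,0,0],[0,0,0],[0,0,0],[0,0,0],[0,0,0]],"gripper":[-0.2,-0.2,-0.2,-0.2,-0.2,-0.2,-0.2,-0.2,-0.2,-0.2]}' 40
python3 -m inch '{"twist":[[0,0,0.97],[0,0,0.97],[0,0,0.97],[0,0,0.97],[0,0,0.97],[0,0,0.97],[0,0,0.97],[0,0,0.97],[0,0,0.97],[0,0,0.97]],"slide":[[0,0,0],[0,0,0],[0,0,0],[0,0,0],[0,0,0],[0,0,0],[0,0,0],[0,0,0],[0,0,0],[0,0,0]],"gripper":[-0.2,-0.2,-0.2,-0.2,-0.2,-0.2,-0.2,-0.2,-0.2,-0.2]}' 40
cat >> h.py <<'E'
def wsyr(c,zt=.03,name=None):
    im=grab('wrist'); X=cloud(im); hsv=cv2.cvtColor(im['color'],cv2.COLOR_RGB2HSV)
    m=(im['range_z']>0)&(np.hypot(X[...,0]-c[0],X[...,1]-c[1])<.065)&(X[...,2]>.008)&(X[...,2]<zt)&(hsv[...,1]<60)&(hsv[...,2]>90)
    p=X[m]; r=cv2.minAreaRect(p[:,:2].astype(np.float32)); top=p[p[:,2]>np.percentile(p[:,2],70)]
    w,V=np.linalg.eigh(np.cov(p[:,:2].T)); v=V[:,1]*np.sign(V[0,1]); s=np.array([-v[1],v[0]])
    t=(p[:,:2]-c)@v; y=(p[:,:2]-c)@s; b=(t>-.035)&(t<.03)
    print(m.sum(),'yaw',np.degrees(np.arctan2(v[1],v[0])).round(1),'t',np.percentile(t,[1,99]).round(4),'y',np.percentile(y[b],[2,50,98]).round(4),'z',np.percentile(p[:,2],[50,95]).round(4))
    if name: save(im,name)
    return m
E
python3 - <<'E'
from h import *
plan(*down(.524,-.117,.107,-16.3)); wsyr([.524,-.117])
E
```

```text
clock: 12.15
tcp_pos: [0.5223, -0.1182, 0.1563]
tcp_rot: [-3.139, 0.002, 1.06]
force: [1.0, 0.9, -0.0]
width: 0.0511
finger_force: 0.0
clock: 13.15
tcp_pos: [0.5223, -0.1182, 0.1563]
tcp_rot: [-3.141, 0.003, 0.383]
force: [0.2, -0.4, -1.0]
width: 0.0516
finger_force: 0.0
clock: 14.15
tcp_pos: [0.5223, -0.1182, 0.1563]
tcp_rot: [3.14, 0.003, -0.294]
force: [-0.0, -0.8, -0.0]
width: 0.051
finger_force: 0.0
turn 1 rows of [ 0.022  0.042 -0.142] | slide mm after turn [ 1.3 -1.6 49.3] or before turn [ 1.4 -1.7 49.2]
clock 14.15 tcp [ 0.5223 -0.1182  0.1563] w 0.051 F [-0.  -0.8 -0. ] q [-0.29  0.34  1.65 -0.    1.15  1.58]
3248 yaw -17.2 t [-0.0491  0.0487] y [-0.0174 -0.0058  0.0056] z [0.0219 0.0241]
```

```bash
python3 -m inch '{"twist":[[0,0,0],[0,0,0],[0,0,0],[0,0,0],[0,0,0],[0,0,0],[0,0,0],[0,0,0],[0,0,0],[0,0,0],[0,0,0],[0,0,0]],"slide":[[0.01,0.04,0],[0,0,0.4],[0,0,0.4],[0,0,0.4],[0,0,0.2],[0,0,0.1],[0,0,0],[0,0,0],[0,0,0],[0,0,0],[0,0,0],[0,0,0]],"gripper":[-0.2,-0.2,-0.2,-0.2,-0.2,-0.2,-0.2,1,1,1,1,1]}' 40
python3 -m inch '{"twist":[[0,0,0],[0,0,0],[0,0,0],[0,0,0],[0,0,0]],"slide":[[0,0,-0.1],[0,0,-0.3],[0,0,-0.4],[0,0,-0.3],[0,0,0]],"gripper":[1,1,1,1,1]}' 40
python3 - <<'E'
from h import *
plan(*down(.462,-.349,.012,-17))
E
```

```text
clock: 15.4
tcp_pos: [0.5234, -0.1229, 0.0089]
tcp_rot: [3.14, -0.002, -0.291]
force: [-1.5, 0.4, 7.2]
width: 0.0223
finger_force: 39.2
clock: 15.9
tcp_pos: [0.5245, -0.123, 0.1226]
tcp_rot: [3.14, -0.007, -0.291]
force: [-0.2, -0.2, -1.0]
width: 0.0224
finger_force: 39.5
turn 1 rows of [ 0.023 -0.105  0.076] | slide mm after turn [  6.3 234.4 110.6] or before turn [  4.2 234.2 111. ]
clock 15.9 tcp [ 0.5245 -0.123   0.1226] w 0.0224 F [-0.2 -0.2 -1. ] q [-0.3   0.39  1.67 -0.    1.07  1.57]
```

```bash
python3 -m inch '{"twist":[[0,0,0],[0,0,0],[0,0,0],[0,0,0],[0,0,0],[0,0,0],[0,0,0],[0,0,0],[0,0,0],[0,0,0],[0,0,0],[0,0,0]],"slide":[[0.01,0.33,0],[0.01,0.33,0],[0.01,0.33,0],[0,0.33,0],[0,0.33,0],[0,0.33,0],[0,0.33,0],[0,0.03,0.3],[0,0,0.3],[0,0,0.3],[0,0,0.1],[0,0,0.03]],"gripper":[1,1,1,1,1,1,1,1,1,1,1,1]}' 40
python3 -m inch '{"twist":[[0,0,0],[0,0,0],[0,0,0]],"slide":[[0,0,0.03],[0,0,0.02],[0,0,0]],"gripper":[1,1,1]}' 40
python3 - <<'E'
from h import *
plan(*down(.462,-.349,.012,-17))
E
```

```text
clock: 17.1
tcp_pos: [0.4578, -0.3473, 0.0141]
tcp_rot: [3.141, 0.002, -0.291]
force: [-0.3, -0.3, -0.7]
width: 0.022
finger_force: 39.5
clock: 17.4
tcp_pos: [0.4588, -0.3481, 0.0128]
tcp_rot: [3.139, -0.001, -0.291]
force: [-9.0, 7.7, 20.9]
width: 0.0223
finger_force: 41.7
turn 1 rows of [ 0.034 -0.017  0.076] | slide mm after turn [ 3.4 -0.   0.8] or before turn [ 3.4 -0.   0.8]
clock 17.4 tcp [ 0.4588 -0.3481  0.0128] w 0.0223 F [-9.   7.7 20.9] q [-0.71  0.62  1.61 -0.    0.9   1.15]
```

```bash
python3 -m inch '{"twist":[[0,0,0],[0,0,0],[0,0,0],[0,0,0],[0,0,0],[0,0,0],[0,0,0],[0,0,0]],"slide":[[0,0,-0.02],[0,0,0],[0,0,0],[0,0,-0.15],[0,0,-0.3],[0,0,-0.4],[0,0,-0.4],[0,0,-0.2]],"gripper":[0.2,0,-0.2,-0.2,-0.2,-0.2,-0.2,-0.2]}' 40
python3 - <<'E'
from h import *
plan(*down(.5685,-.007,.16,-1)); im=grab('wrist'); save(im,'w4.png')
E
```

```text
clock: 18.2
tcp_pos: [0.4591, -0.348, 0.1617]
tcp_rot: [3.138, -0.004, -0.291]
force: [-0.2, -0.2, 0.4]
width: 0.0512
finger_force: 0.0
turn 4 rows of [ 0.015 -0.013 -0.981] | slide mm after turn [ 103.5 -342.9    1.7] or before turn [   6.8 -358.1    0.4]
clock 18.2 tcp [ 0.4591 -0.348   0.1617] w 0.0512 F [-0.2 -0.2  0.4] q [-0.71  0.42  1.53 -0.    1.19  1.15]
```

View pics/w4.png

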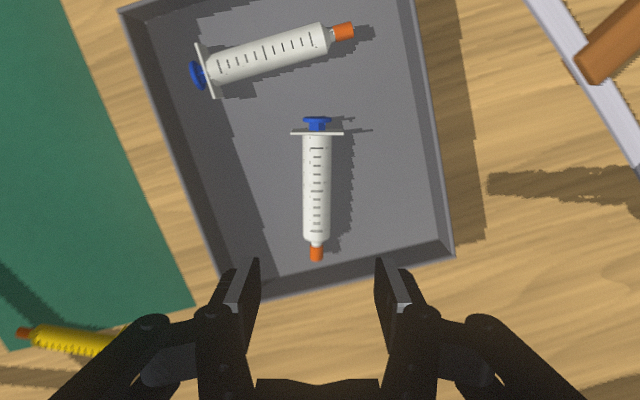

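Both spent syringes lie flat in the tray at (265,55) and (317,190), plungers home. Next, the charged one.

```bash
python3 -m inch '{"twist":[[0,0,-0.98],[0,0,-0.98],[0,0,-0.98],[0,0,-0.98],[0,0,0],[0,0,0],[0,0,0],[0,0,0],[0,0,0],[0,0,0],[0,0,0],[0,0,0]],"slide":[[0,0,0],[0,0,0],[0,0,0],[0,0,0],[0.13,-0.43,0],[0.13,-0.43,0],[0.13,-0.43,0],[0.13,-0.43,0],[0.13,-0.43,0],[0.13,-0.43,0],[0.13,-0.43,0],[0.13,-0.43,0]],"gripper":[-0.2,-0.2,-0.2,-0.2,-0.2,-0.2,-0.2,-0.2,-0.2,-0.2,-0.2,-0.2]}' 40
python3 - <<'E'
from h import *
plan(*down(.5685,-.007,.008,-1)); wsyr([.5685,-.007])
im=dict(np.load('pics/wrist.npz')); X=cloud(im); hsv=cv2.cvtColor(im['color'],cv2.COLOR_RGB2HSV)
m=(im['range_z']>0)&(hsv[...,0]>60)&(hsv[...,0]<95)&(hsv[...,1]>60); print('mat z',np.median(X[m][:,2]))
E
```

```text
clock: 19.45
tcp_pos: [0.5688, -0.0035, 0.1572]
tcp_rot: [3.14, 0.0, -0.018]
force: [0.1, -0.3, 0.4]
width: 0.0514
finger_force: 0.0
turn 1 rows of [ 0.02   0.003 -0.006] | slide mm after turn [ -0.2   3.5 149.2] or before turn [ -0.2   3.3 149.2]
clock 19.45 tcp [ 0.5688 -0.0035  0.1572] w 0.0514 F [ 0.1 -0.3  0.4] q [-0.07  0.41  1.55 -0.    1.18  1.52]
3293 yaw -1.3 t [-0.0492  0.049 ] y [-0.0114  0.0001  0.0116] z [0.0219 0.0242]
mat z 0.00034811125439230113
```

```bash
python3 -m inch '{"twist":[[0,0,0],[0,0,0],[0,0,0],[0,0,0],[0,0,0],[0,0,0],[0,0,0]],"slide":[[-0.01,0.035,0],[0,0,0.4],[0,0,0.4],[0,0,0.4],[0,0,0.18],[0,0,0.1],[0,0,0]],"gripper":[-0.2,-0.2,-0.2,-0.2,-0.2,-0.2,-0.2]}' 40
python3 -m inch '{"twist":[[0,0,0],[0,0,0],[0,0,0],[0,0,0],[0,0,0]],"slide":[[0,0,0],[0,0,0],[0,0,0],[0,0,0],[0,0,0]],"gripper":[1,1,1,1,1]}' 50
python3 -m inch '{"twist":[[0,0,0],[0,0,0],[0,0,0],[0,0,0],[0,0,0],[0,0,0],[0,0,0]],"slide":[[0,0,-0.1],[0,0,-0.2],[0,0,-0.3],[0,0,-0.4],[0,0,-0.4],[0,0,-0.2],[0,0,0]],"gripper":[1,1,1,1,1,1,1]}' 50
python3 - <<'E'
from h import *
plan(*gpose(-200,0,75))
im=grab('wrist'); save(im,'w5.png',(160,480,100,400),2)
E
```

```text
clock: 20.2
tcp_pos: [0.5669, -0.0098, 0.0079]
tcp_rot: [3.14, 0.002, -0.019]
force: [-0.3, -0.3, -0.2]
width: 0.0512
finger_force: 0.0
clock: 20.7
tcp_pos: [0.5681, -0.0092, 0.01]
tcp_rot: [3.14, -0.002, -0.018]
force: [-2.6, -0.1, 6.4]
width: 0.0219
finger_force: 48.8
clock: 21.4
tcp_pos: [0.5686, -0.0089, 0.1727]
tcp_rot: [3.14, -0.006, -0.018]
force: [0.2, -0.2, -0.8]
width: 0.0218
finger_force: 49.2
turn 27 rows of [ 0.317  0.213 -0.994] | slide mm after turn [-38.3  23.3 145.8] or before turn [  1.8 -57.4 141.3]
clock 21.4 tcp [ 0.5686 -0.0089  0.1727] w 0.0218 F [ 0.2 -0.2 -0.8] q [-0.08  0.39  1.54 -0.    1.21  1.51]
```

View pics/w5.png

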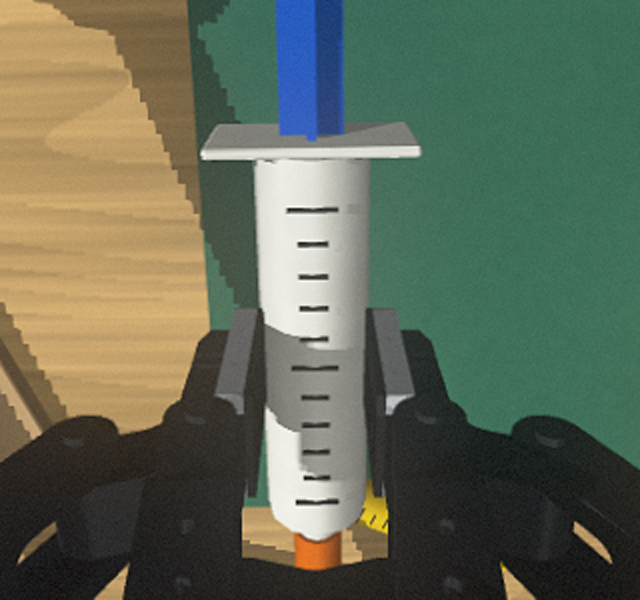

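Held squarely at mid-barrel. I'll measure the in-hand offset in the tool frame.

Run:
```python
from h import *
im=dict(np.load('pics/wrist.npz')); s=env.sense(); R0=Ro.from_euler('xyz',s['tcp_rot']).as_matrix()
T=(cloud(im)-s['tcp_pos'])@R0*1000; hsv=cv2.cvtColor(im['color'],cv2.COLOR_RGB2HSV)
m=(im['range_z']>0)&(abs(T[...,1])<30)&(abs(T[...,0])<90)&(T[...,2]>-40)&(T[...,2]<20)
w=m&(hsv[...,1]<60)&(hsv[...,2]>120); p=T[w]
print('x',np.percentile(p[:,0],[.5,50,99,99.5]).round(1))
for x in (-30,20,35,47):
    q=p[abs(p[:,0]-x)<4]; 
    if len(q)>5: print(x,len(q),'y',np.percentile(q[:,1],[2,98]).round(1),'ztop',np.percentile(q[:,2],[3,20,50,97]).round(1))
b=T[m&(hsv[...,0]>100)&(hsv[...,0]<130)&(hsv[...,1]>130)]
if len(b): print('blue',np.percentile(b[:,0],[1,99]).round(1))
```

```text
x [-42.   17.9  50.2  50.3]
-30 604 y [-10.4  10.8] ztop [-16.3 -15.4 -14.2  -8. ]
20 882 y [-11.3  10.3] ztop [-16.5 -15.5 -14.4  -7.7]
35 1007 y [-11.7  10.3] ztop [-16.6 -15.6 -14.5  -7.6]
47 2082 y [-20.   18.6] ztop [-16.9 -16.  -14.5   3.3]
blue [50.5 89.6]
```

```bash
python3 -m inch '{"twist":[[0.32,0.21,-0.99],[0.32,0.21,-0.99],[0.32,0.21,-0.99],[0.32,0.21,-0.99],[0.32,0.21,-0.99],[0.32,0.21,-0.99],[0.32,0.21,-0.99],[0.32,0.21,-0.99],[0.32,0.21,-0.99]],"slide":[[0,0,-0.1],[0,0,0],[0,0,0],[0,0,0],[0,0,0],[0,0,0],[0,0,0],[0,0,0],[0,0,0]],"gripper":[1,1,1,1,1,1,1,1,1]}' 50
python3 -m inch '{"twist":[[0.32,0.21,-0.99],[0.32,0.21,-0.99],[0.32,0.21,-0.99],[0.32,0.21,-0.99],[0.32,0.21,-0.99],[0.32,0.21,-0.99],[0.32,0.21,-0.99],[0.32,0.21,-0.99],[0.32,0.21,-0.99]],"slide":[[0,0,0],[0,0,0],[0,0,0],[0,0,0],[0,0,0],[0,0,0],[0,0,0],[0,0,0],[0,0,0]],"gripper":[1,1,1,1,1,1,1,1,1]}' 50
python3 -m inch '{"twist":[[0.32,0.21,-0.99],[0.32,0.21,-0.99],[0.32,0.21,-0.99],[0.32,0.21,-0.99],[0.32,0.21,-0.99],[0.32,0.21,-0.99],[0.32,0.21,-0.99],[0.32,0.21,-0.99],[0.32,0.21,-0.99]],"slide":[[0,0,0],[0,0,0],[0,0,0],[0,0,0],[0,0,0],[0,0,0],[0,0,0],[0,0,0],[0,0,0]],"gripper":[1,1,1,1,1,1,1,1,1]}' 50
python3 - <<'E'
from h import *
plan(*gpose(-110,0,70)); plan(*gpose(0,0,40))
E
```

```text
clock: 22.35
tcp_pos: [0.5669, -0.0088, 0.1771]
tcp_rot: [-2.99, -0.182, 0.596]
force: [0.4, 0.0, -0.0]
width: 0.0218
finger_force: 49.1
clock: 23.25
tcp_pos: [0.5669, -0.0088, 0.1771]
tcp_rot: [-2.972, -0.419, 1.215]
force: [0.0, 0.2, -0.2]
width: 0.0222
finger_force: 49.1
clock: 24.15
tcp_pos: [0.567, -0.0088, 0.1771]
tcp_rot: [-3.123, -0.617, 1.915]
force: [-0.3, 0.3, -0.8]
width: 0.0213
finger_force: 49.1
turn 1 rows of [-0.159 -0.096 -0.142] | slide mm after turn [ 48.6  24.8 154. ] or before turn [ 47.9  26.1 154. ]
clock 24.15 tcp [ 0.567  -0.0088  0.1771] w 0.0213 F [-0.3  0.3 -0.8] q [-0.28  0.58  1.36  0.48  1.61 -0.71]
turn 1 rows of [-0.159 -0.096 -0.142] | slide mm after turn [158.6  24.8 184. ] or before turn [157.7  25.3 184.8]
clock 24.15 tcp [ 0.567  -0.0088  0.1771] w 0.0213 F [-0.3  0.3 -0.8] q [-0.28  0.58  1.36  0.48  1.61 -0.71]
```

```bash
python3 -m inch '{"twist":[[-0.16,-0.1,-0.14],[0,0,0],[0,0,0],[0,0,0],[0,0,0],[0,0,0],[0,0,0],[0,0,0],[0,0,0],[0,0,0],[0,0,0]],"slide":[[0,0.12,0],[0,0.13,0],[0.1,0,0.3],[0.1,0,0.3],[0.1,0,0.3],[0.1,0,0.34],[0.08,0,0.3],[0.2,0,0],[0.2,0,0],[0.2,0,0],[0,0,0]],"gripper":[1,1,1,1,1,1,1,1,1,1,1]}' 50
python3 - <<'E'
from h import *
plan(*gpose(0,0,6))
im=grab('wrist'); s=env.sense(); X=(cloud(im)-GP)@GR*1000; hsv=cv2.cvtColor(im['color'],cv2.COLOR_RGB2HSV)
m=(im['range_z']>0)&(abs(X[...,1]-0)<200)&(X[...,0]>20)&(X[...,0]<70)
# neighbours' flange: y centres and x of rear face
for yc in (-64,-128):
    w=(im['range_z']>0)&(abs(X[...,1]-yc)<26)&(hsv[...,1]<60)&(hsv[...,2]>120)&(abs(X[...,0]-45)<12)&(X[...,2]>-15)&(X[...,2]<25); p=X[w]
    if len(p)>20: print(yc,len(p),'x',np.percentile(p[:,0],[1,99]).round(1),'y',np.percentile(p[:,1],[1,99]).round(1),'z',np.percentile(p[:,2],[50,97]).round(1))
E
```

```text
clock: 25.25
tcp_pos: [0.5304, 0.1672, 0.117]
tcp_rot: [3.135, -0.607, 1.929]
force: [0.6, -0.3, -0.1]
width: 0.0215
finger_force: 49.2
turn 1 rows of [0.077 0.051 0.026] | slide mm after turn [47.6 -2.3 66.8] or before turn [47.8 -2.5 66.6]
clock 25.25 tcp [0.5304 0.1672 0.117 ] w 0.0215 F [ 0.6 -0.3 -0.1] q [-0.    0.54  1.58  0.59  1.31 -0.6 ]
-64 916 x [33.4 46.1] y [-82.3 -42.6] z [11.8 13.6]
-128 919 x [33.1 46.3] y [-145.6 -106.1] z [11.2 13.4]
```

```bash
python3 -m inch '{"twist":[[0.08,0.05,0.03],[0,0,0],[0,0,0],[0,0,0],[0,0,0],[0,0,0],[0,0,0],[0,0,0]],"slide":[[0.1,-0.03,0.1],[0.2,0,0.15],[0.165,0,0.1],[0,0,0.15],[0,0,0.1],[0,0,0.05],[0,0,0],[0,0,0]],"gripper":[1,1,1,1,1,1,1,1]}' 50
python3 - <<'E'
from h import *
plan(*gpose(-1,0.7,-4))
im=grab('wrist'); save(im,'w6.png')
E
```

```text
clock: 26.1
tcp_pos: [0.501, 0.2348, 0.0869]
tcp_rot: [-3.135, -0.612, 1.921]
force: [0.3, -1.0, -0.1]
width: 0.0219
finger_force: 49.2
turn 1 rows of [-0.046 -0.021 -0.063] | slide mm after turn [ 3.5  1.1 10. ] or before turn [ 3.5  1.1 10. ]
clock 26.1 tcp [0.501  0.2348 0.0869] w 0.0219 F [ 0.3 -1.  -0.1] q [ 0.12  0.55  1.65  0.64  1.19 -0.55]
```

View pics/w6.png

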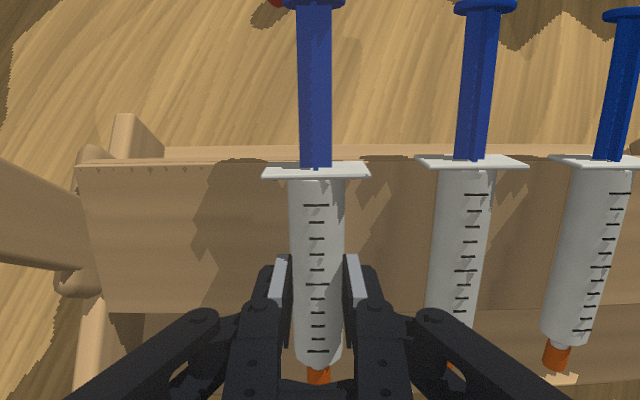

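View: the held syringe's flange (315,172) is just short of the edge line (neighbours' flanges at row 162). I'll move slightly uphill, then lower.

```bash
python3 -m inch '{"twist":[[-0.05,-0.02,-0.06],[0,0,0],[0,0,0],[0,0,0],[0,0,0],[0,0,0]],"slide":[[0.04,0.01,0],[0.005,0,0],[0,0,0.04],[0,0,0.03],[0,0,0.02],[0,0,0]],"gripper":[1,1,1,1,1,1]}' 50
python3 - <<'E'
from h import *
plan(*gpose(-1,0.7,-4))
im=grab('wrist'); X=(cloud(im)-GP)@GR*1000; hsv=cv2.cvtColor(im['color'],cv2.COLOR_RGB2HSV)
for yc in (0,-64,-128):
    w=(im['range_z']>0)&(abs(X[...,1]-yc)<26)&(hsv[...,1]<60)&(hsv[...,2]>120)&(abs(X[...,0]-45)<12)&(X[...,2]>-15)&(X[...,2]<25); p=X[w]
    if len(p)>20: print(yc,len(p),'x',np.percentile(p[:,0],[1,99]).round(1),'y',np.percentile(p[:,1],[1,99]).round(1),'z',np.percentile(p[:,2],[50,97]).round(1))
E
```

```text
clock: 26.75
tcp_pos: [0.4991, 0.2428, 0.0839]
tcp_rot: [3.14, -0.61, 1.929]
force: [-5.7, -19.7, 23.6]
width: 0.0219
finger_force: 52.2
turn 1 rows of [0.012 0.006 0.021] | slide mm after turn [-1.5 -0.   2.8] or before turn [-1.5 -0.   2.8]
clock 26.75 tcp [0.4991 0.2428 0.0839] w 0.0219 F [ -5.7 -19.7  23.6] q [ 0.13  0.55  1.66  0.65  1.18 -0.55]
0 2416 x [33.4 49.9] y [-18.5  21.4] z [11.2 13.4]
-64 2123 x [33.5 46.8] y [-82.8 -42.6] z [11.  13.3]
-128 1501 x [33.2 47.1] y [-144.5 -106.2] z [10.8 13. ]
```

Seated at the same height as its neighbours, with the flange 3 mm behind the edge. Releasing.

```bash
python3 -m inch '{"twist":[[0,0,0],[0,0,0],[0,0,0],[0,0,0],[0,0,0],[0,0,0],[0,0,0],[0,0,0],[0,0,0],[0,0,0]],"slide":[[0,0,-0.02],[0,0,0],[0,0,0],[0,0,-0.05],[0,0,-0.15],[0,0,-0.3],[0,0,-0.4],[0,0,-0.4],[0,0,-0.4],[0,0,-0.2]],"gripper":[0.3,0,-0.2,-0.2,-0.2,-0.2,-0.2,-0.2,-0.2,-0.2]}' 50
python3 - <<'E'
from h import *
plan(*gpose(0,0,200))
im=grab('wrist'); save(im,'w7.png',(160,560,40,300),2); X=(cloud(im)-GP)@GR*1000; hsv=cv2.cvtColor(im['color'],cv2.COLOR_RGB2HSV)
for yc in (0,-64,-128):
    w0=(im['range_z']>0)&(abs(X[...,1]-yc)<26)&(X[...,2]>-15)&(X[...,2]<25); w=w0&(hsv[...,1]<60)&(hsv[...,2]>120); p=X[w&(abs(X[...,0]-45)<12)]; b=X[w0&(hsv[...,0]>100)&(hsv[...,0]<130)&(hsv[...,1]>130)]
    print(yc,len(p),'x',np.percentile(p[:,0],[1,99]).round(1),'y',np.percentile(p[:,1],[1,99]).round(1),'z',np.percentile(p[:,2],[50,97]).round(1),'blue x',np.percentile(b[:,0],[1,99]).round(1))
E
```

```text
clock: 27.8
tcp_pos: [0.538, 0.1385, 0.2434]
tcp_rot: [3.137, -0.609, 1.928]
force: [-0.3, 0.8, 0.1]
width: 0.0515
finger_force: 0.0
turn 1 rows of [0.059 0.031 0.019] | slide mm after turn [-0.7  0.6 -6.7] or before turn [-0.7  0.6 -6.7]
clock 27.8 tcp [0.538  0.1385 0.2434] w 0.0515 F [-0.3  0.8  0.1] q [-0.05  0.41  1.45  0.55  1.55 -0.5 ]
0 351 x [33.4 46.7] y [-18.5  21.2] z [11.7 13.8] blue x [47.2 93.2]
-64 366 x [33.4 46.9] y [-82.8 -42.7] z [11.6 13.4] blue x [47.3 93.6]
-128 358 x [33.3 47. ] y [-147.1 -106.4] z [11.2 13.4] blue x [47.6 93.7]
```

View pics/w7.png

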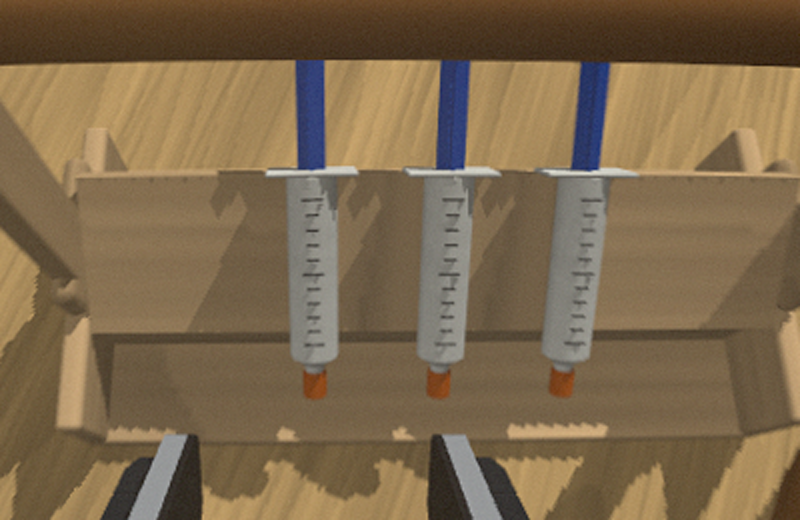

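All three charged syringes sit alike, at (312,270), (445,270) and (580,270), with flanges hooked at row 172 behind the upper edge. The gripper is clear, so I'm handing in.

```bash
python3 -c "
from cell import env
print(env.finish_job())"
```

```text
the job is handed in; nothing more can be done
None
```

The job is handed in at about 28 s: both spent syringes lie in the grey tray, and all three charged ones sit in the caddy grooves, tip downhill with flanges behind the upper edge.

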